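Put the specimen jars away in the catch-locked tray

ROBOT

A 7-joint arm with a two-finger parallel gripper is mounted at the origin on the work surface. World frame = base frame: x ahead of the robot, y to its left, z up, the work surface at z = 0. Lengths are in mm, angles in rad, forces in N, time in s.
With the tool pointing down it reaches from about 400 to 850 mm from the base axis. Payload 4.5 kg.
Tool frame: the origin (TCP) lies at the very end of the fingers, on their centre line; the grasp point (between the pads) lies 19 mm behind it; x points along the fingers, y is the direction in which the jaws open and shut, and the axes are right-handed (so a half turn about x gives the same grasp; the last joint's range is limited). The gripper opens to 85 mm and grips with 20 to 120 N. Pads are 22 mm wide; open, the fingers measure 114 mm over their backs; the gripper's body (76 mm by 85 mm) begins 54 mm behind the grasp point. The pads swing forward as they close: fully open they stand 13 mm farther back than shut.
Start: joints at [-1.131, 0.689, -0.195, 1.565, 0.157, 0.902, -0.215], TCP at [246.705, 574.274, 231.317] pointing down, gripper open.
Joint ranges: [-3.01, 3.01], [-0.46, 2.08], [-1.47, 1.51], [0.13, 2.56], [-1, 4.14], [0.04, 2.09], [-2.66, 2.66]. Speed limits (rad/s): [2.57, 2.57, 3.14, 3.14, 3.14, 3.14, 3.14].

INTERFACE

Orientations are given as a rotation vector (axis times angle).
In Python, from cell import manip gives the robot as it stands. The module is installed in compiled form; this text tells all that it offers.
- The arm moves only by the tool carry_out, never from a script. Its argument "deltas" is a list of rows, each a list of 4 numbers: the shift along the tool's x, y, z in mm, then the turn about the tool's x in rad. A call has 1 to 8 rows; each row is the pose to reach, as a shift and turn from the pose commanded when the call began, along the tool's axes at that moment; what a row does not reach only later rows make up. A row lasts 1/8 s, in which the tool goes at most 62.5 mm and 10.7 degrees, less where a joint would pass 70% of its speed; a pose out of reach is approached as far as the arm can. A call with a gripper value outside its range is refused whole. "gripper" is the finger opening in mm, from 0 to 85.4, set as the call begins (left out, the last holds). The fingers move at their own pace and stop on an object; "grip_force" is the grip in N (left out, the last holds). Time passes only in rows, so rows that repeat a pose let the fingers close. It gives the time, the measured TCP pose, the force and the opening at its end, in the units of the state.
- manip.get_state(): the state, without advancing time (a new reading comes with each control period).
- manip.capture(name): name is "side" or "top" or "wrist"; returns a dict with "frame" (480x640x3 uint8, red, green, blue), "intrinsics" (3x3 intrinsics, pixels), "R" (3x3) and "t" (3): a world point X has camera coordinates R X + t. Camera axes: x right, y down, z forward; pixel columns grow to the right and rows downward; lengths in mm; the calibration is good to about 2 mm. A picture is of the moment at which its call begins. There is no depth.
- manip.sign_off(): hands the job in, once; it reports no verdict.
The state is a dict: "clock": time; "joint_positions": joint angles; "dq": joint speeds; "joint_efforts": joint torques, N m; "tool_pos": TCP position; "ee_rot": TCP orientation; "ft_force": force on the tool from outside, world axes, zero at the start; "ft_torque": the same for the moment, N m; "finger_gap": finger opening in mm.
Only numpy, scipy, OpenCV 4.12 (cv2) and the standard library are available. Lean on these libraries where they do the work, as an engineer would, in place of code of your own. Each camera call takes 0.05 s, during which the arm holds its last target.

TASK

Put the specimen jars away: pull the storage tray all the way out (its catch may or may not be holding it, and nothing shows which way frees it, so try the tray), stand every jar upright in a compartment of its own with its cap pressed fully home, then slide the tray fully shut under the hood. Leave the other things on the bench where they are.

Things in the scene. Friction and masses are not known exactly. Their poses are not given: they have to be found in the camera images.
- cabinet: fixed jar storage unit: dark base 118 mm deep (x) x 350 mm wide (y) under a clear box hood 110 mm high, open only at the front. Origin on the table at the middle of the hood's front edge; its own x points back into the hood, y to the unit's left seen from the robot, z up. It stands at a different place and yaw each time
- tray (a joint): how far the tray is pulled out of the hood towards the unit's -x (m): 0 fully shut, 0.140 at the stop. Slides with about 2 N of friction and stays where it is left, but it may be held shut by the catch (then it gives only about 2 mm)
- handle (a point): top middle of the tray's handle: an upright aluminium plate, 12 mm thick along the unit's x, 50 mm wide along y, rising from 28 to 95 mm above the table, 65 mm in front of the hood when the tray is shut. It moves with the tray and stands on a plate 30 mm above the table
- catch (a joint): sideways position of the catch pin along the unit's y (m), -0.018 to +0.018, about 2.5 N of friction. Only in the last 8 mm towards one end does it free the tray, elsewhere it holds it shut; which end frees differs from start to start and cannot be seen, and the pin may start anywhere. It moves freely while the tray is fully shut
- catch_top (a point): top middle of the catch's pin: upright steel pin 16 mm in diameter from 30 to 85 mm above the table, on the tray's front plate 105 mm to the unit's +y of the handle when in mid-travel; moves with tray and catch. Push it sideways along y
- tray_mid (a point): middle of the white tray's inner floor, 24 mm up; axes as the cabinet's. Four compartments in a row, middles at y = -116, -38, +38, +116 mm, each 76 mm deep (x), 73 mm wide (y), for one jar; walls and dividers rise 14 mm above the floor. Fully out, this point is 85 mm in front of the hood; shut, 55 mm inside it, with 82 mm headroom
- jar1: amber glass specimen jar with a white snap cap (absent in some starts), 50 mm in diameter, glass 50 mm tall, 0.16 kg or so; origin at the centre of its underside, z up its axis. With the cap home it is 70 mm tall, as it starts 77 to 79 mm; grip the glass, not the cap
- cap1 (a joint): how far the cap of jar 1 stands up from home (m): 0 home, up to 0.009. About 7 N straight down on the cap's top slides it home; it stays where it is left. The cap is 48 mm in diameter and 18 mm tall, its flat top 69.5 mm above the jar's underside when home
- jar2: amber glass specimen jar with a white snap cap (absent in some starts), 50 mm in diameter, glass 50 mm tall, 0.16 kg or so; origin at the centre of its underside, z up its axis. With the cap home it is 70 mm tall, as it starts 77 to 79 mm; grip the glass, not the cap
- cap2 (a joint): how far the cap of jar 2 stands up from home (m): 0 home, up to 0.009. About 7 N straight down on the cap's top slides it home; it stays where it is left. The cap is 48 mm in diameter and 18 mm tall, its flat top 69.5 mm above the jar's underside when home
- jar3: amber glass specimen jar with a white snap cap (absent in some starts), 50 mm in diameter, glass 50 mm tall, 0.16 kg or so; origin at the centre of its underside, z up its axis. With the cap home it is 70 mm tall, as it starts 77 to 79 mm; grip the glass, not the cap
- cap3 (a joint): how far the cap of jar 3 stands up from home (m): 0 home, up to 0.009. About 7 N straight down on the cap's top slides it home; it stays where it is left. The cap is 48 mm in diameter and 18 mm tall, its flat top 69.5 mm above the jar's underside when home
- jar4: amber glass specimen jar with a white snap cap (absent in some starts), 50 mm in diameter, glass 50 mm tall, 0.16 kg or so; origin at the centre of its underside, z up its axis. With the cap home it is 70 mm tall, as it starts 77 to 79 mm; grip the glass, not the cap
- cap4 (a joint): how far the cap of jar 4 stands up from home (m): 0 home, up to 0.009. About 7 N straight down on the cap's top slides it home; it stays where it is left. The cap is 48 mm in diameter and 18 mm tall, its flat top 69.5 mm above the jar's underside when home
- box: bystander, leave it where it is: open cardboard box 130 x 48 x 40 mm, walls 4 mm; origin centre of underside
- dish: bystander, leave it where it is: closed round clear dish, diameter 90 mm, 14 mm high; origin centre of underside
- marker: bystander, leave it where it is: marker pen 130 x 12 x 12 mm lying along its x; origin centre of underside
- scissors: bystander, leave it where it is: steel scissors 160 x 58 x 6 mm lying along their x; origin centre of underside
- lens: bystander, leave it where it is: hand lens, frame 10 mm thick, 166 mm long along its x: 72 mm ring centred at x = +50 mm, handle towards -x; origin centre of underside
- tweezers: bystander, leave it where it is: steel tweezers 120 x 10 x 8 mm lying along their x; origin centre of underside
Things that resemble listed ones, but are neither listed nor needed, are in the scene too. Leave any red look-alike of the jar3 alone. What is shaped like the jar4 but green is not meant.

How it is judged:
By the outcome, as a careful person would: the job done as asked, in the order asked, and still so for the second after the job is handed in, with the robot touching nothing.
Of jar1, jar2, jar3, jar4 only 3 to 4 are there at a start; the rules pass over those that are not, and their reading is None.
At some moment in a run one of jar1, jar2, jar3, jar4 may be knocked a few centimetres aside while the robot is not near it.
It also fails if it takes over 210 s, if anything falls off the work surface, if the arm or the gripper's body presses on something with over 40 N, if the wrist force passes 120 N, or if a joint passes its speed limit or range.

## Working session

There is one attempt and no reset: what is moved stays moved. The work goes in short steps, Python scripts to look and compute and a tool call to move; the robot and the scene stay as the last step left them, time stands still between calls to the robot, and variables do not carry over. Pictures are saved under pics/ and viewed, and the job is handed in when it is done.

Besides the shell and the picture viewer there is one more tool, called after "Request:" by a JSON object that holds its "name" and its "arguments". carry_out: Moves the arm, as the interface text tells. Its arguments: {"type":"object","properties":{"deltas":{"type":"array"},"gripper":{"type":"number"},"grip_force":{"type":"number"}},"required":["deltas"]}

```bash
mkdir -p pics; python3 - <<'E'
from cell import manip
import cv2
print(manip.get_state())
for n in ("top","side","wrist"):
    c=manip.capture(n); cv2.imwrite(f"pics/{n}0.png",c["frame"][:,:,::-1])
    print(n,c["intrinsics"].tolist(),c["R"].round(4).tolist(),c["t"].round(1).tolist())
E
```

```text
{'clock': 0.0, 'joint_positions': array([-1.13123975,  0.69000282, -0.19453036,  1.56635938,  0.15731158,
        0.90248959, -0.21509218]), 'dq': array([-0.00065531,  0.00215603, -0.00051382,  0.00018034,  0.00039138,
       -0.00069604, -0.00047265]), 'joint_efforts': array([-3.69453460e-05, -5.39614820e+01, -1.26642879e+00, -1.58545822e+01,
        9.13928234e-03,  9.51219845e-03, -1.61494182e-05]), 'tool_pos': array([246.47853071, 573.63266057, 230.46861977]), 'ee_rot': array([ 0.31674601,  1.54752065, -0.31966618]), 'ft_force': array([ 0.33752831, -0.57154393,  1.11981352]), 'ft_torque': array([ 0.0045339 ,  0.00483111, -0.02181616]), 'finger_gap': 85.37229237833411}
top [[460.48959955260614, 0.0, 322.63402631783174], [0.0, 460.48959955260614, 245.67941245453912], [0.0, 0.0, 1.0]] [[-0.0217, -0.9991, -0.036], [-0.99, 0.0264, -0.1383], [0.1391, 0.0326, -0.9897]] [15.2, 522.4, 1062.2]
side [[537.6935921077884, 0.0, 322.042006310901], [0.0, 537.6935921077884, 233.01111004931553], [0.0, 0.0, 1.0]] [[0.9597, -0.2805, 0.0168], [-0.1482, -0.5559, -0.8179], [0.2387, 0.7825, -0.5751]] [-491.0, 136.7, 1200.5]
wrist [[357.60630856131695, 0.0, 312.1683483213044], [0.0, 357.60630856131695, 239.48570279441103], [0.0, 0.0, 1.0]] [[0.394, 0.9191, -0.0026], [0.8754, -0.3744, 0.3057], [0.28, -0.1227, -0.9521]] [-624.9, -41.5, 380.2]
```

View pics/top0.png

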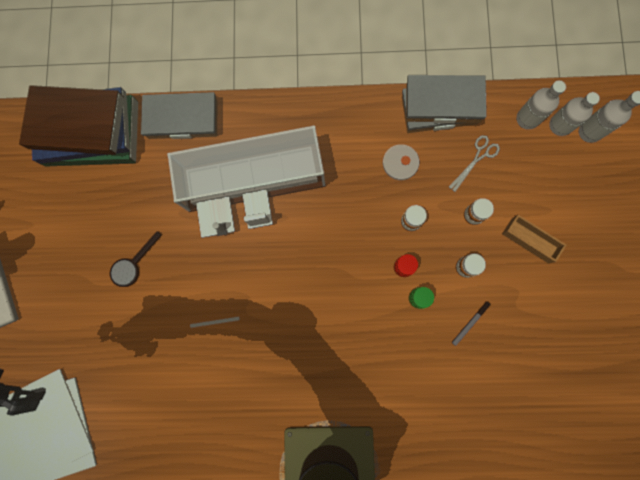

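View pics/side0.png

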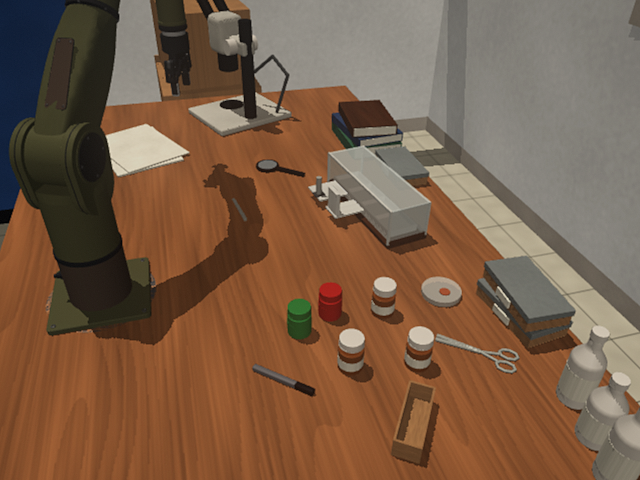

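View pics/wrist0.png

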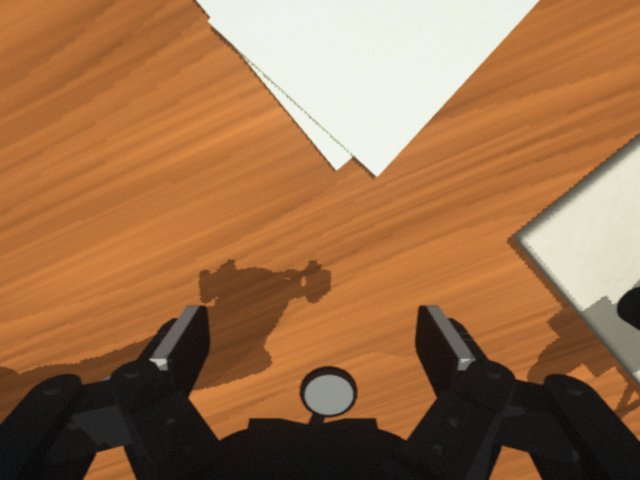

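The pictures show three white-capped jars in the top view at about (415,217), (481,211) and (472,265), plus the red and green look-alikes. The cabinet is at about (250,170), with the handle near (257,205) and the catch near (217,222). I'll zoom in next.

```bash
python3 - <<'E'
import cv2
a=cv2.imread("pics/top0.png")[115:250,155:340]; cv2.imwrite("pics/z1.png",cv2.resize(a,None,fx=4.2,fy=4.2,interpolation=cv2.INTER_CUBIC))
a=cv2.imread("pics/side0.png")[140:250,300:440]; cv2.imwrite("pics/z2.png",cv2.resize(a,None,fx=5,fy=5,interpolation=cv2.INTER_CUBIC))
E
```

```text
(no output)
```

View pics/z1.png

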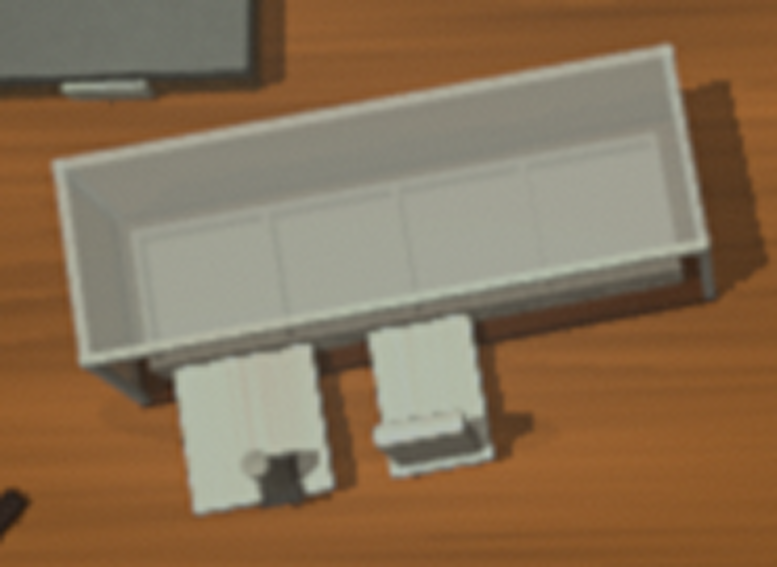

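View pics/z2.png

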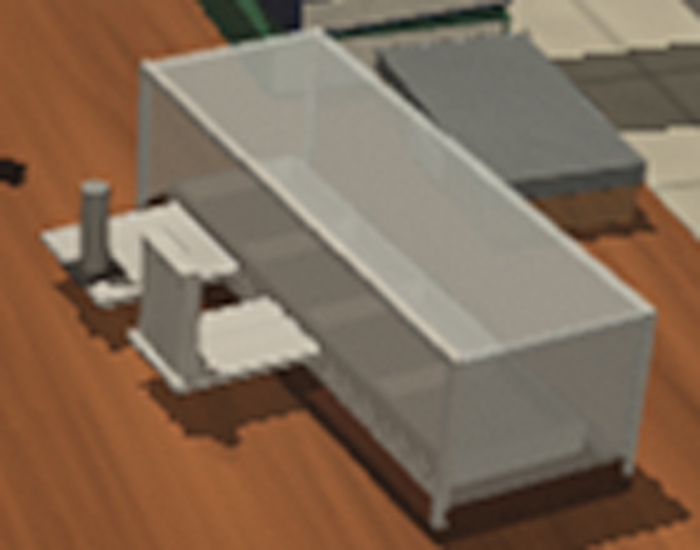

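```bash
cat > h.py <<'E'
import numpy as np, cv2
from scipy.spatial.transform import Rotation as Ro
def ray(c,px):
    K,R,t=np.array(c["intrinsics"]),np.array(c["R"]),np.array(c["t"])
    d=R.T@(np.linalg.inv(K)@[px[0],px[1],1.]); return -R.T@t,d
def plane(c,px,z):
    o,d=ray(c,px); return o+d*(z-o[2])/d[2]
def tri(c1,p1,c2,p2):
    o1,d1=ray(c1,p1);o2,d2=ray(c2,p2);d1/=np.linalg.norm(d1);d2/=np.linalg.norm(d2)
    s=np.linalg.lstsq(np.c_[d1,-d2],o2-o1,rcond=None)[0]
    a=o1+s[0]*d1;b=o2+s[1]*d2; return (a+b)/2,np.linalg.norm(a-b)
def proj(c,X):
    p=np.array(c["R"])@X+c["t"]; q=np.array(c["intrinsics"])@p; return q[:2]/q[2]
E
python3 - <<'E'
from cell import manip
from h import *
np.set_printoptions(precision=1,suppress=True)
T=manip.capture("top");S=manip.capture("side")
print("hood",[plane(T,p,z) for z in(110,120,) for p in((174.5,201.2),(323.3,173.6),(168.5,153.6),(314.5,126))])
print("handle",tri(T,(255,217.4),S,(335.2,191.2)),"pin",tri(T,(215.7,225),S,(319,177.4)))
print(plane(T,(255,217.4),95),plane(T,(215.7,225),85))
print("handle ends",plane(T,(155+376/4.2,115+437/4.2),95),plane(T,(155+465/4.2,115+418/4.2),95))
for n,c in (("T",T),("S",S)):
    hsv=cv2.cvtColor(c["frame"],cv2.COLOR_RGB2HSV)
    m=cv2.inRange(hsv,(0,0,150),(180,60,255))
    k,l,st,ce=cv2.connectedComponentsWithStats(m)
    for i in range(1,k):
        if 100<st[i,4]<900 and ce[i,1]>180 and ce[i,0]>270: print(n,st[i],ce[i],plane(c,ce[i],77))
q=T["frame"][170:320,360:580]; cv2.imwrite("pics/z3.png",cv2.resize(q[:,:,::-1],None,fx=3.6,fy=3.6,interpolation=cv2.INTER_CUBIC))
s=manip.get_state();print(s["tool_pos"],Ro.from_rotvec(s["ee_rot"]).as_matrix())
E
```

```text
hood [array([623.8, 336.2, 110. ]), array([677.7,  -4.9, 110. ]), array([737.3, 352.9, 110. ]), array([791.9,  12.9, 110. ]), array([621.3, 332.6, 120. ]), array([674.7,  -5.2, 120. ]), array([733.7, 349.1, 120. ]), array([787.8,  12.5, 120. ])]
handle (array([588.1, 154.7,  89. ]), np.float64(5.974836433944202)) pin (array([572.5, 248. ,  82.2]), np.float64(2.5874959005141855))
[583.9 154.2  95. ] [570.7 247.5  85. ]
handle ends [580.7 178.3  95. ] [589.9 129.5  95. ]
T [473 199  20  19 314] [482.7 208.1] [ 594.3 -368.    77. ]
T [406 205  20  20 317] [415.5 214.7] [ 583.1 -214.1   77. ]
T [465 254  20  21 328] [474.5 263.9] [ 466.3 -340.8   77. ]
S [318 180  29  20 257] [331.9 189. ] [592.5 187.2  77. ]
S [340 200  24  15 251] [349.8 207. ] [610.   89.2  77. ]
S [374 277  22  15 259] [384.7 284.1] [ 583.9 -215.8   77. ]
S [422 277  39  25 653] [440.7 289.1] [ 690.7 -261.2   77. ]
S [409 327  25  18 357] [420.9 335.4] [ 594.8 -371.2   77. ]
S [339 329  26  19 369] [351.4 337.7] [ 467.2 -342.2   77. ]
S [436 334  72  37 174] [466.8 347.7] [ 663.2 -421.8   77. ]
S [613 334  27  33 466] [630.3 346.5] [ 957.6 -500.    77. ]
S [592 387  33  30 563] [606.  402.6] [ 826.6 -592.7   77. ]
S [617 419  23  29 461] [629.6 431.9] [ 824.  -649.3   77. ]
[246.6 574.  230.9] [[-0.   0.4  0.9]
 [-0.   0.9 -0.4]
 [-1.  -0.   0. ]]
```

View pics/z3.png

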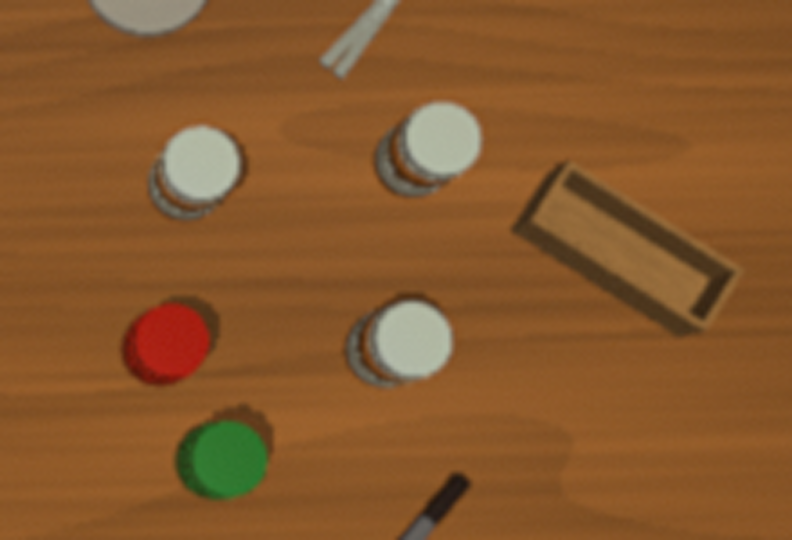

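```bash
cat >> h.py <<'E'
def plan(s,target,yaw=None):
    R=Ro.from_rotvec(s["ee_rot"]).as_matrix(); d=R.T@(np.array(target)-s["tool_pos"])
    y=np.arctan2(R[1,1],R[0,1]); turn=0
    if yaw is not None:
        turn=(y-yaw+np.pi/2)%np.pi-np.pi/2
    n=max(np.linalg.norm(d)/62.5,abs(turn)/np.radians(10.7))
    print("pos",s["tool_pos"].round(1),"yawdeg",np.degrees(y).round(2),"F",s["ft_force"].round(1),"gap",round(s["finger_gap"],1),"q7",s["joint_positions"][6].round(2))
    print("d",d.round(1),"turn",round(turn,4),"rows>=",n.round(1)); return d,turn
YAW=0.158
ex=np.array([np.cos(YAW),np.sin(YAW),0]);ey=np.array([-np.sin(YAW),np.cos(YAW),0])
E
python3 - <<'E'
from cell import manip
from h import *
s=manip.get_state()
plan(s,[586,155,200],YAW); plan(s,[586,155,70],YAW)
T=manip.capture("wrist"); print(np.array(T["R"]).T@-np.array(T["t"])); print(Ro.from_rotvec(s["ee_rot"]).as_matrix().round(3))
E
```

```text
pos [246.6 574.  230.9] yawdeg 66.75 F [ 0.8 -0.1 -0.2] gap 85.7 q7 -0.22
d [  31.2 -251.   477.2] turn 1.007 rows>= 8.6
pos [246.6 574.  230.9] yawdeg 66.75 F [ 0.8 -0.1 -0.2] gap 85.7 q7 -0.22
d [ 161.2 -250.9  477.2] turn 1.007 rows>= 9.0
[176.12046317 605.63310473 373.37800783]
[[-0.     0.395  0.919]
 [-0.001  0.919 -0.395]
 [-1.    -0.001  0.   ]]
```

Request:
{"name": "carry_out", "arguments": {"deltas": [[4,-30,57,0.13],[8,-60,114,0.26],[12,-90,171,0.39],[16,-120,228,0.52],[20,-150,285,0.65],[24,-180,342,0.78],[28,-210,399,0.9],[31,-238,450,1.007]], "gripper": 40}}

```text
clock: 1.3
tool_pos: [561.2, 184.5, 200.8]
ee_rot: [1.095, 1.279, -1.094]
ft_force: [0.9, 1.0, -0.5]
finger_gap: 39.8
```

Request:
{"name": "carry_out", "arguments": {"deltas": [[0,0,0,0],[0,0,0,0]]}}

```text
clock: 1.55
tool_pos: [559.7, 186.3, 200.7]
ee_rot: [1.092, 1.281, -1.092]
ft_force: [0.2, 1.0, 0.1]
finger_gap: 39.9
```

```bash
python3 - <<'E'
from cell import manip
from h import *
s=manip.get_state()
plan(s,[586,155,200],YAW); plan(s,[586,155,68],YAW)
T=manip.capture("wrist"); cv2.imwrite("pics/w1.png",T["frame"][:,:,::-1]); print(proj(T,np.array([586,155,95])))
E
```

```text
pos [559.7 186.3 200.7] yawdeg 9.08 F [0.2 1.  0.1] gap 39.9 q7 -0.21
d [ 0.6 21.1 35.1] turn 0.0004 rows>= 0.7
pos [559.7 186.3 200.7] yawdeg 9.08 F [0.2 1.  0.1] gap 39.9 q7 -0.21
d [132.6  21.1  35.2] turn 0.0004 rows>= 2.2
[338.18386108 282.2983211 ]
```

View pics/w1.png

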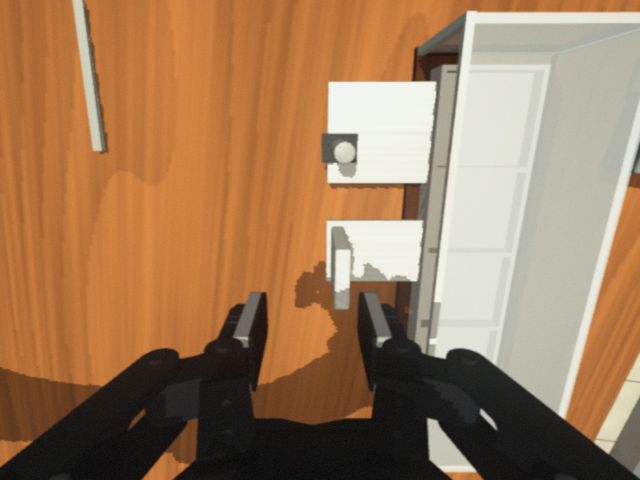

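```bash
python3 - <<'E'
from cell import manip
from h import *
s=manip.get_state()
T=manip.capture("wrist")
h=plane(T,(343,279),95);p=plane(T,(344.5,151),85);print(h,p,(p-h)@ey,(p-h)@ex)
a=plane(T,(344,249),95);b=plane(T,(342.5,309),95);print(a,b,np.linalg.norm(a-b),np.arctan2(*(-(b-a)[:2]*[-1,1]))  )
E
```

```text
[588.6540825  159.43406415  95.        ] [573.08195236 251.57407055  85.        ] 93.44247786175106 -0.8805377490278516
[584.9061674  183.15202582  95.        ] [593.00035028 134.41959157  95.        ] 49.40006017289688 0.16459179487435652
```

Request:
{"name": "carry_out", "arguments": {"deltas": [[0,23,33,0],[40,23,33,0],[80,23,33,0],[110,23,33,0],[132,23,33,0],[132,23,33,0]]}}

```text
clock: 2.4
tool_pos: [585.9, 158.5, 67.4]
ee_rot: [1.088, 1.284, -1.092]
ft_force: [0.4, -0.4, 1.0]
finger_gap: 39.8
```

Request:
{"name": "carry_out", "arguments": {"deltas": [[0,0,0,0],[0,0,0,0],[0,0,0,0],[0,0,0,0]], "gripper": 0, "grip_force": 50}}

```text
clock: 2.9
tool_pos: [587.3, 157.6, 70.2]
ee_rot: [1.092, 1.281, -1.091]
ft_force: [-4.7, 1.0, 5.8]
finger_gap: 11.3
```

Request:
{"name": "carry_out", "arguments": {"deltas": [[0,-4,0,0],[0,-8,0,0],[0,-8,0,0],[0,-8,0,0]]}}

```text
clock: 3.4
tool_pos: [581.1, 156.6, 70.2]
ee_rot: [1.094, 1.279, -1.089]
ft_force: [0.6, 1.5, 7.6]
finger_gap: 10.9
```

Request:
{"name": "carry_out", "arguments": {"deltas": [[0,-10,0,0],[0,-25,0,0],[0,-42,0,0],[0,-60,0,0],[0,-60,0,0],[0,-60,0,0]]}}

```text
clock: 4.15
tool_pos: [520.4, 146.8, 70.1]
ee_rot: [1.093, 1.28, -1.091]
ft_force: [-1.7, 1.4, 12.9]
finger_gap: 11.0
```

Request:
{"name": "carry_out", "arguments": {"deltas": [[0,-15,0,0],[0,-30,0,0],[0,-45,0,0],[0,-60,0,0],[0,-66,0,0],[0,-70,0,0],[0,-75,0,0],[0,-75,0,0]]}}

```text
clock: 5.15
tool_pos: [449.1, 135.4, 70.1]
ee_rot: [1.096, 1.277, -1.087]
ft_force: [2.0, 2.3, 10.9]
finger_gap: 10.9
```

```bash
python3 - <<'E'
from cell import manip
from h import *
s=manip.get_state()
plan(s,[448,135,70],YAW)
T=manip.capture("top"); cv2.imwrite("pics/t1.png",T["frame"][:,:,::-1]);S=manip.capture("side"); cv2.imwrite("pics/s1.png",S["frame"][:,:,::-1])
E
```

```text
pos [449.1 135.4  70.1] yawdeg 9.08 F [ 2.   2.3 10.9] gap 10.9 q7 -0.2
d [ 0.1 -1.2  0.2] turn 0.0004 rows>= 0.0
```

View pics/t1.png

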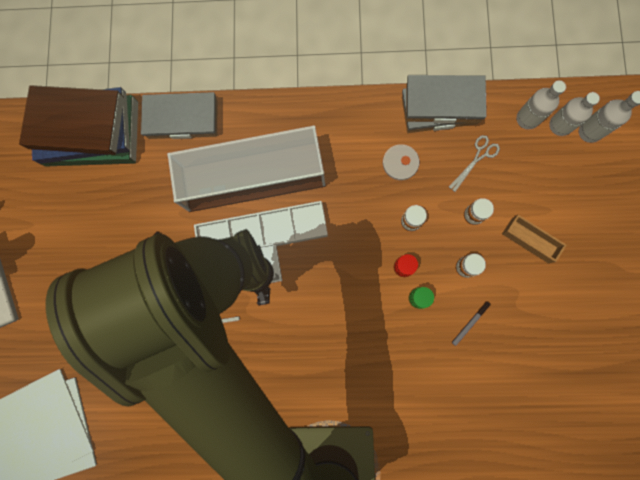

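View pics/s1.png

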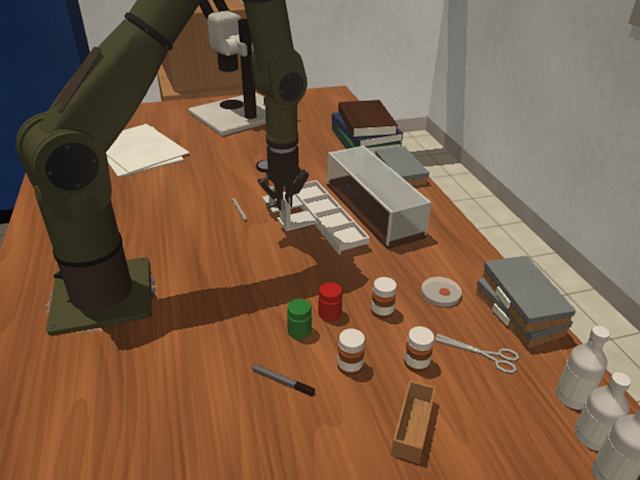

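Request:
{"name": "carry_out", "arguments": {"deltas": [[0,0,0,0],[0,0,0,0],[-20,0,0,0],[-60,0,0,0],[-100,0,0,0],[-130,0,0,0]], "gripper": 40}}

```text
clock: 6.0
tool_pos: [446.4, 133.9, 200.1]
ee_rot: [1.092, 1.279, -1.092]
ft_force: [0.5, -0.3, 0.1]
finger_gap: 39.9
```

```bash
python3 - <<'E'
from cell import manip
from h import *
s=manip.get_state()
plan(s,[583.5,-215,160],YAW)
E
```

```text
pos [446.4 133.9 200.1] yawdeg 9.03 F [ 0.5 -0.3  0.1] gap 39.9 q7 -0.2
d [ 40.1  80.7 366.1] turn -0.0005 rows>= 6.0
```

Request:
{"name": "carry_out", "arguments": {"deltas": [[0,12,50,0],[0,24,105,0],[5,36,160,0],[10,48,215,0],[20,60,270,0],[30,72,325,0],[40,81,366,0],[40,81,366,0]], "gripper": 75}}

```text
clock: 7.0
tool_pos: [582.9, -219.4, 157.1]
ee_rot: [1.094, 1.277, -1.1]
ft_force: [0.1, 0.6, -0.2]
finger_gap: 75.0
```

```bash
cat > look.py <<'E'
from cell import manip
from h import *
import sys
np.set_printoptions(precision=1,suppress=True)
tag=sys.argv[1]
def caps(c,n,z=77):
    hsv=cv2.cvtColor(c["frame"],cv2.COLOR_RGB2HSV)
    m=cv2.inRange(hsv,(0,0,150),(180,60,255)); k,l,st,ce=cv2.connectedComponentsWithStats(m)
    for i in range(1,k):
        if 150<st[i,4]<900:
            X=plane(c,ce[i],z)
            if 350<X[0]<720 and -480<X[1]<400: print(n,st[i,:],ce[i],X)
T=manip.capture("top");S=manip.capture("side")
cv2.imwrite(f"pics/{tag}T.png",T["frame"][:,:,::-1]);cv2.imwrite(f"pics/{tag}S.png",S["frame"][:,:,::-1])
caps(T,"T");caps(S,"S")
W=manip.capture("wrist");cv2.imwrite(f"pics/{tag}W.png",W["frame"][:,:,::-1])
E
python3 look.py a; python3 -c "
from h import *;from cell import manip
plan(manip.get_state(),[583.5,-215,18],YAW)"
```

```text
T [384 145  35  34 828] [400.4 161.6] [ 710.9 -185.2   77. ]
T [405 205  21  20 320] [415.3 214.8] [ 583.1 -213.7   77. ]
S [374 277  23  15 268] [384.7 284.2] [ 583.9 -216.    77. ]
S [422 277  39  26 691] [440.8 289.5] [ 690.2 -262.3   77. ]
S [476 348  43  24 221] [500.9 357.9] [ 710.4 -460.3   77. ]
pos [ 583.6 -212.7  158.4] yawdeg 9.12 F [-0.1  0.6 -0.2] gap 74.8 q7 0.4
d [140.4  -0.3   2.5] turn 0.0012 rows>= 2.2
```

View pics/aT.png

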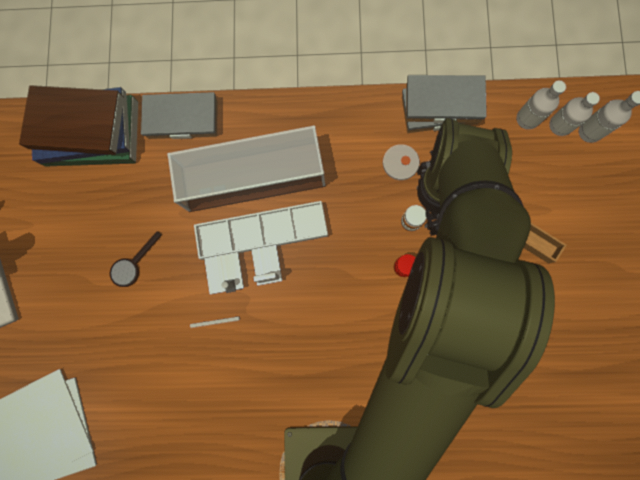

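View pics/aW.png

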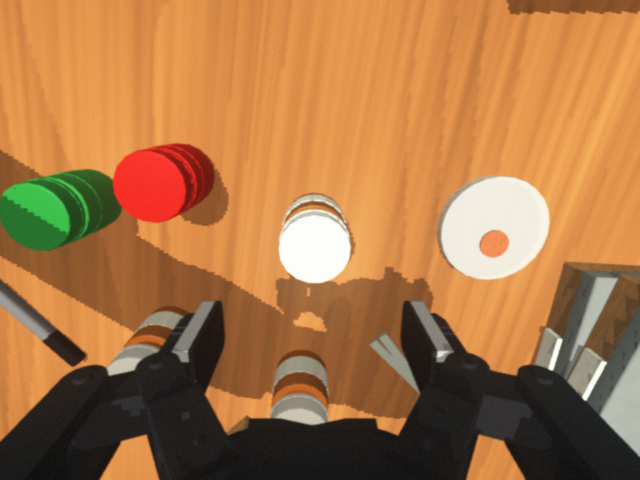

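```bash
python3 - <<'E'
from cell import manip
from h import *
np.set_printoptions(precision=1,suppress=True)
T=manip.capture("top");W=manip.capture("wrist")
print(plane(W,(315,247),77))
a=T["frame"][190:300,185:345]; cv2.imwrite("pics/z4.png",cv2.resize(a[:,:,::-1],None,fx=5,fy=5,interpolation=cv2.INTER_CUBIC))
E
```

```text
[ 586.9 -210.3   77. ]
```

View pics/z4.png

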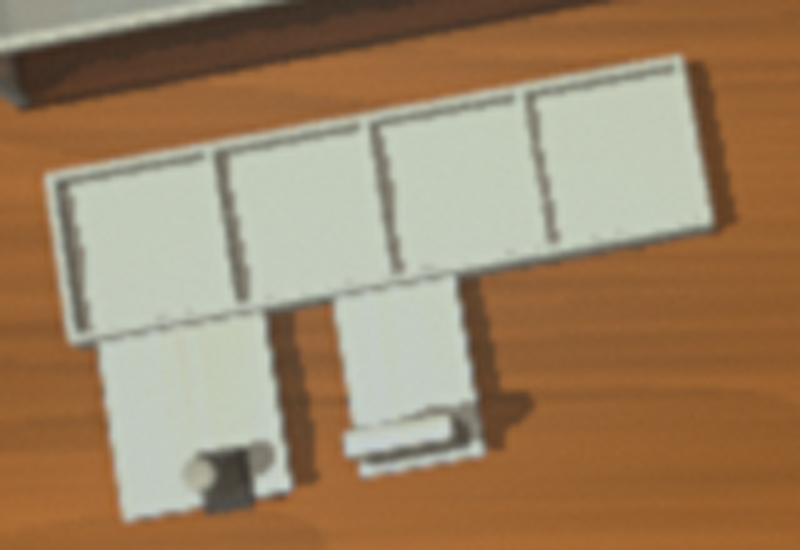

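```bash
python3 - <<'E'
from cell import manip
from h import *
np.set_printoptions(precision=1,suppress=True)
T=manip.capture("top")
P=[plane(T,(185+u/5,190+v/5),38) for u,v in((45,175),(683,57),(713,226),(75,341))]
for p in P: print(p)
print("mid",np.mean(P,0)); 
h=plane(T,(185+398/5,190+435/5),95); print("handle",h,"mid from handle",h+120*ex, "from TCP",np.array([449.1,135.4,0])+120*ex)
print("from hood",np.array([650.75,165.65,0])-85*ex)
E
```

```text
[581.3 313.2  38. ]
[630.4   2.7  38. ]
[547.4  -9.9  38. ]
[499.9 297.3  38. ]
mid [564.8 150.8  38. ]
handle [446.8 132.7  95. ] mid from handle [565.3 151.5  95. ] from TCP [567.6 154.3   0. ]
from hood [566.8 152.3   0. ]
```

Request:
{"name": "carry_out", "arguments": {"deltas": [[30,0,1,0],[70,0,1,0],[105,0,1,0],[130,0,1,0],[140,0,1,0],[140,0,1,0]]}}

```text
clock: 8.05
tool_pos: [584.5, -214.6, 18.8]
ee_rot: [1.091, 1.281, -1.091]
ft_force: [0.3, -0.3, 0.5]
finger_gap: 74.7
```

Request:
{"name": "carry_out", "arguments": {"deltas": [[0,0,0,0],[0,0,0,0],[0,0,0,0],[0,0,0,0]], "gripper": 30, "grip_force": 40}}

```text
clock: 8.55
tool_pos: [585.3, -215.6, 20.4]
ee_rot: [1.093, 1.278, -1.091]
ft_force: [-1.4, 0.1, 7.2]
finger_gap: 48.9
```

Request:
{"name": "carry_out", "arguments": {"deltas": [[-15,0,0,0],[-50,0,0,0],[-90,0,0,0],[-120,0,0,0],[-120,0,0,0]]}}

```text
clock: 9.18
tool_pos: [586.4, -216.1, 142.1]
ee_rot: [1.093, 1.274, -1.089]
ft_force: [-0.1, -0.4, -0.9]
finger_gap: 49.0
```

```bash
python3 -c "
from h import *;from cell import manip
s=manip.get_state()
plan(s,[584.7,38,140],YAW)
W=manip.capture('wrist');cv2.imwrite('pics/w2.png',W['frame'][:,:,::-1])"
```

```text
pos [ 586.4 -216.1  142.1] yawdeg 9.04 F [-0.1 -0.4 -0.9] gap 49.0 q7 0.4
d [   1.6   38.3 -251.2] turn -0.0003 rows>= 4.1
```

View pics/w2.png

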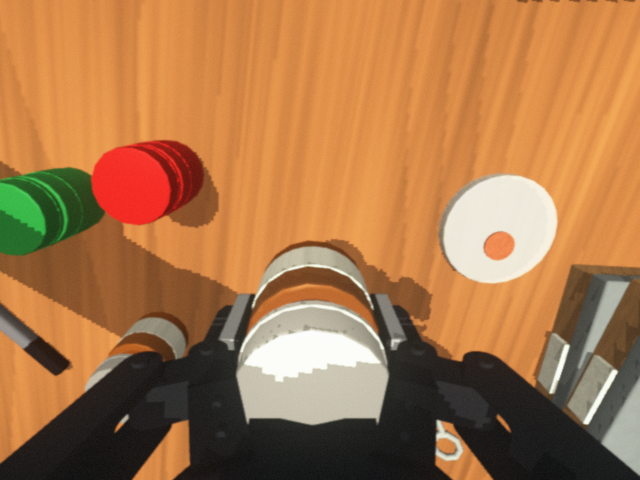

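The jar is held upright between the pads, at about (312,330). I'm carrying it to the -116 mm compartment.

Request:
{"name": "carry_out", "arguments": {"deltas": [[0,4,-25,0],[0,10,-65,0],[0,17,-110,0],[0,24,-155,0],[0,31,-200,0],[0,36,-235,0],[1,38,-251,0],[1,38,-251,0]]}}

```text
clock: 10.22
tool_pos: [581.8, 39.0, 136.9]
ee_rot: [1.09, 1.282, -1.092]
ft_force: [0.6, -1.2, -1.6]
finger_gap: 48.7
```

Request:
{"name": "carry_out", "arguments": {"deltas": [[0,0,0,0],[0,0,0,0]]}}

```text
clock: 10.48
tool_pos: [582.5, 36.2, 137.8]
ee_rot: [1.093, 1.278, -1.095]
ft_force: [0.3, 0.1, -1.8]
finger_gap: 48.9
```

```bash
python3 -c "
from h import *;from cell import manip
s=manip.get_state()
plan(s,[584.7,38,47],YAW)
W=manip.capture('wrist');cv2.imwrite('pics/w3.png',W['frame'][:,:,::-1])"; python3 look.py b
```

```text
pos [582.5  36.2 137.8] yawdeg 8.88 F [ 0.3  0.1 -1.8] gap 48.9 q7 0.03
d [90.8  2.4 -1.6] turn -0.0031 rows>= 1.5
T [383 145  36  34 837] [400.4 161.7] [ 710.7 -185.2   77. ]
T [449 159  28  32 175] [462.3 175.7] [ 672.3 -326.5   77. ]
T [473 199  20  20 323] [482.6 208.2] [ 594.  -367.7   77. ]
T [194 219  33  25 515] [211.1 231.1] [558.1 260.3  77. ]
T [464 254  21  21 346] [474.4 263.9] [ 466.2 -340.5   77. ]
S [290 211  27  17 304] [302.  218.6] [478.8  68.9  77. ]
S [422 277  39  26 669] [440.6 289.2] [ 690.4 -261.4   77. ]
S [409 326  25  19 359] [420.9 335.4] [ 594.8 -371.2   77. ]
S [339 329  26  19 372] [351.5 337.8] [ 467.2 -342.4   77. ]
S [436 334  82  38 337] [479.7 350.8] [ 682.2 -435.    77. ]
```

View pics/w3.png

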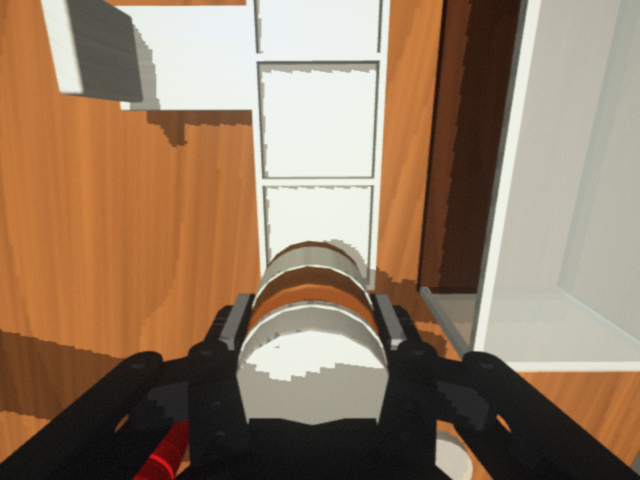

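Request:
{"name": "carry_out", "arguments": {"deltas": [[20,2,-1,0],[50,2,-1,0],[75,2,-1,0],[86,2,-1,0],[91,2,-1,0],[93,2,-1,0],[93,2,-1,0]]}}

```text
clock: 11.55
tool_pos: [584.8, 39.8, 45.5]
ee_rot: [1.093, 1.279, -1.091]
ft_force: [0.2, -0.2, -2.7]
finger_gap: 49.0
```

Request:
{"name": "carry_out", "arguments": {"deltas": [[1,0,0,0],[2,0,0,0],[2,0,0,0]]}}

```text
clock: 11.92
tool_pos: [585.0, 40.0, 44.3]
ee_rot: [1.093, 1.279, -1.091]
ft_force: [-1.3, 0.7, 7.6]
finger_gap: 48.7
```

Request:
{"name": "carry_out", "arguments": {"deltas": [[0,0,0,0],[0,0,0,0],[-20,0,0,0],[-60,0,0,0],[-100,0,0,0],[-110,0,0,0]], "gripper": 72}}

```text
clock: 12.68
tool_pos: [586.3, 39.9, 156.6]
ee_rot: [1.095, 1.275, -1.088]
ft_force: [-0.0, -0.1, -0.1]
finger_gap: 71.7
```

Request:
{"name": "carry_out", "arguments": {"deltas": [[0,0,0,0],[0,0,0,0],[0,0,0,0],[0,0,0,0],[0,0,0,0]], "gripper": 0}}

```text
clock: 13.3
tool_pos: [584.1, 39.8, 152.4]
ee_rot: [1.092, 1.28, -1.093]
ft_force: [0.2, 0.6, 0.5]
finger_gap: -0.1
```

```bash
python3 -c "
from h import *;from cell import manip
s=manip.get_state()
plan(s,[584.8,39,108],YAW)
W=manip.capture('wrist');cv2.imwrite('pics/w4.png',W['frame'][:,:,::-1])"
```

```text
pos [584.1  39.8 152.4] yawdeg 9.05 F [0.2 0.6 0.5] gap -0.1 q7 0.03
d [44.4  0.6  0.9] turn -0.0 rows>= 0.7
```

View pics/w4.png

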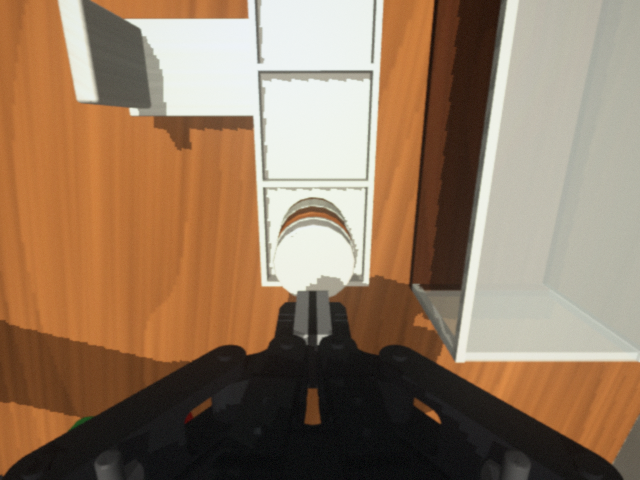

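Request:
{"name": "carry_out", "arguments": {"deltas": [[15,0,0,0],[35,0,0,0],[44,0,0,0],[48,0,0,0],[51,0,0,0],[53,0,0,0],[54,0,0,0],[54,0,0,0]]}}

```text
clock: 14.35
tool_pos: [584.6, 39.8, 99.9]
ee_rot: [1.093, 1.279, -1.091]
ft_force: [-1.0, 0.3, 5.3]
finger_gap: -0.2
```

Request:
{"name": "carry_out", "arguments": {"deltas": [[2,0,0,0],[4,0,0,0],[6,0,0,0],[7,0,0,0],[7,0,0,0]]}}

```text
clock: 14.98
tool_pos: [585.3, 39.9, 93.5]
ee_rot: [1.094, 1.278, -1.09]
ft_force: [-1.9, -0.1, 8.7]
finger_gap: -0.0
```

Request:
{"name": "carry_out", "arguments": {"deltas": [[2,0,0,0],[3,0,0,0],[4,0,0,0],[4,0,0,0]]}}

```text
clock: 15.48
tool_pos: [589.6, 40.5, 93.2]
ee_rot: [1.099, 1.271, -1.083]
ft_force: [-1.5, 0.7, 29.3]
finger_gap: -0.5
```

Request:
{"name": "carry_out", "arguments": {"deltas": [[-4,0,0,0],[-10,0,0,0],[-40,0,0,0],[-90,0,0,0],[-90,0,0,0]]}}

```text
clock: 16.1
tool_pos: [586.8, 39.9, 181.3]
ee_rot: [1.096, 1.275, -1.087]
ft_force: [-0.5, 0.0, -1.2]
finger_gap: 0.0
```

```bash
python3 look.py c; python3 -c "
from h import *;from cell import manip
s=manip.get_state()
plan(s,[594.4,-369.5,150],YAW)"
```

```text
T [383 145  36  34 844] [400.3 161.8] [ 710.5 -185.1   77. ]
T [449 158  28  33 182] [462.3 175.7] [ 672.2 -326.5   77. ]
T [473 199  20  20 324] [482.6 208.2] [ 593.9 -367.7   77. ]
T [194 217  32  55 897] [208.9 240. ] [537.2 265.3  77. ]
T [464 254  21  21 347] [474.3 264. ] [ 466.1 -340.5   77. ]
S [292 210  27  17 306] [303.6 218.2] [483.2  69.5  77. ]
S [422 277  39  26 673] [440.6 289.2] [ 690.5 -261.4   77. ]
S [409 326  25  19 360] [420.9 335.4] [ 594.8 -371.2   77. ]
S [339 329  26  19 371] [351.5 337.8] [ 467.2 -342.3   77. ]
S [436 334  82  38 334] [480.  350.9] [ 682.5 -435.2   77. ]
pos [583.4  39.8 177.1] yawdeg 9.05 F [-0.2 -0.3  0.2] gap 0.1 q7 0.03
d [ 27.1 -53.5 405.9] turn 0.0 rows>= 6.6
```

View pics/cW.png

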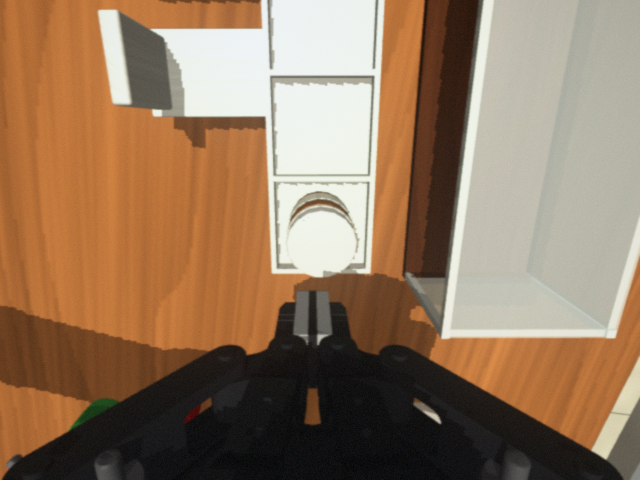

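Request:
{"name": "carry_out", "arguments": {"deltas": [[0,-5,40,0],[0,-13,95,0],[2,-21,155,0],[5,-29,215,0],[10,-37,275,0],[15,-45,335,0],[20,-51,385,0],[22,-53,406,0]], "gripper": 75}}

```text
clock: 17.25
tool_pos: [592.9, -373.8, 153.1]
ee_rot: [1.093, 1.281, -1.099]
ft_force: [0.3, -0.1, 0.3]
finger_gap: 74.7
```

Request:
{"name": "carry_out", "arguments": {"deltas": [[0,0,0,0],[0,0,0,0]]}}

```text
clock: 17.5
tool_pos: [595.9, -366.9, 154.7]
ee_rot: [1.092, 1.284, -1.09]
ft_force: [0.1, 1.4, -0.9]
finger_gap: 75.1
```

```bash
python3 look.py d; python3 -c "
from h import *;from cell import manip
s=manip.get_state()
plan(s,[594.4,-369.5,19],YAW)"
```

```text
T [384 145  35  33 813] [400.4 161.4] [ 711.4 -185.3   77. ]
T [473 199  20  19 317] [482.7 208.1] [ 594.2 -367.9   77. ]
S [422 277  39  26 562] [439.2 290.8] [ 685.3 -265.    77. ]
S [408 326  26  25 407] [420.8 336.5] [ 593.4 -373.7   77. ]
S [436 334  83  38 437] [480.5 351.1] [ 683.2 -436.    77. ]
pos [ 596.4 -367.2  155.7] yawdeg 9.2 F [ 0.   0.6 -0.5] gap 74.7 q7 0.61
d [136.7  -2.4   2.1] turn 0.0026 rows>= 2.2
```

View pics/dW.png

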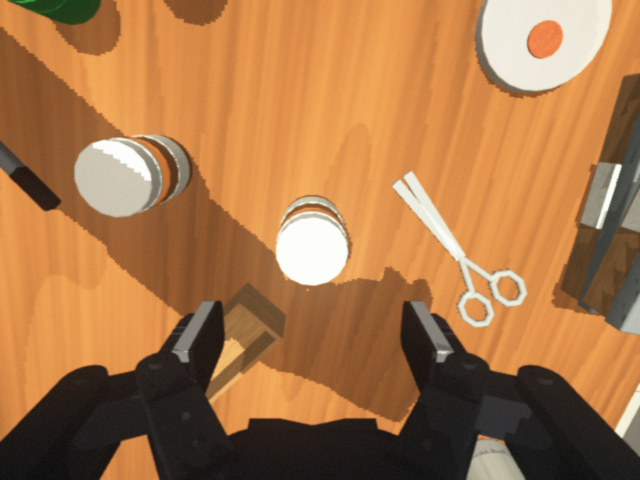

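```bash
python3 - <<'E'
from cell import manip
from h import *
np.set_printoptions(precision=1,suppress=True)
T=manip.capture("top")
for px in((515,216),(503,234),(565,245),(550,262)):
    p=plane(T,px,40); q=p-[594.4,-369.5,40]; print(p,q@ex,q@ey)
E
```

```text
[ 580.8 -454.    40. ] -26.7235577956057 -81.25865316804737
[ 538.5 -422.7   40. ] -63.55836597309074 -43.77882710592186
[ 508.6 -563.5   40. ] -115.25960670260824 -178.10488753772978
[ 469.7 -525.6   40. ] -147.72579331875104 -134.49624410060292
```

Request:
{"name": "carry_out", "arguments": {"deltas": [[30,-2,2,0],[70,-2,2,0],[105,-2,2,0],[128,-2,2,0],[136,-2,2,0],[136,-2,2,0]]}}

```text
clock: 18.45
tool_pos: [594.6, -371.8, 20.1]
ee_rot: [1.092, 1.279, -1.092]
ft_force: [-1.1, 0.2, 0.3]
finger_gap: 75.0
```

Request:
{"name": "carry_out", "arguments": {"deltas": [[0,0,0,0],[0,0,0,0],[0,0,0,0],[0,0,0,0]], "gripper": 30}}

```text
clock: 18.95
tool_pos: [595.6, -372.4, 21.6]
ee_rot: [1.092, 1.276, -1.091]
ft_force: [1.0, 0.6, 5.6]
finger_gap: 49.1
```

Request:
{"name": "carry_out", "arguments": {"deltas": [[-15,0,0,0],[-50,0,0,0],[-90,0,0,0],[-120,0,0,0],[-120,0,0,0]]}}

```text
clock: 19.58
tool_pos: [595.8, -372.9, 143.3]
ee_rot: [1.092, 1.273, -1.09]
ft_force: [1.3, -0.2, -1.9]
finger_gap: 48.7
```

```bash
python3 look.py e; python3 -c "
from h import *;from cell import manip
s=manip.get_state()
plan(s,[572.5,115,140],YAW)"
```

```text
T [384 145  35  33 814] [400.4 161.4] [ 711.4 -185.2   77. ]
S [447 287  14  16 151] [454.  294.5] [ 709.6 -283.5   77. ]
S [436 334  83  38 438] [480.6 351.1] [ 683.3 -436.    77. ]
pos [ 593.1 -371.1  138.5] yawdeg 9.06 F [ 0.2 -1.2 -1.7] gap 48.6 q7 0.61
d [  -0.7   56.2 -483.3] turn 0.0001 rows>= 7.8
```

View pics/eW.png

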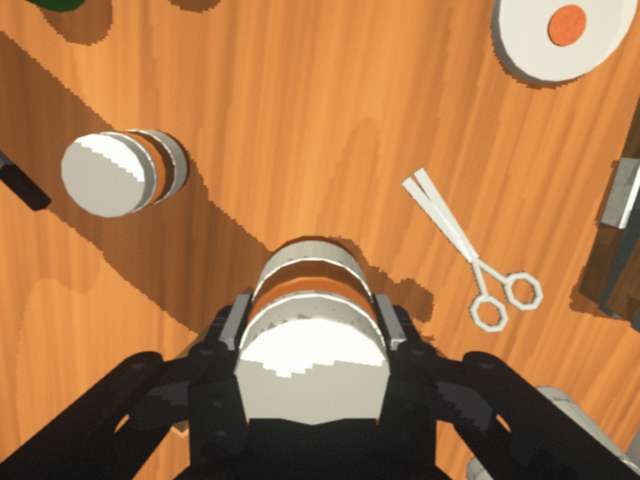

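Jar B is held upright. Next I carry it to the -38 mm compartment.

Request:
{"name": "carry_out", "arguments": {"deltas": [[-8,5,-45,0],[-15,12,-100,0],[-15,19,-160,0],[-15,26,-220,0],[-15,33,-280,0],[-15,40,-340,0],[-15,47,-400,0],[-15,53,-450,0]]}}

```text
clock: 20.72
tool_pos: [574.2, 83.8, 153.3]
ee_rot: [1.09, 1.283, -1.093]
ft_force: [0.7, -0.0, -0.7]
finger_gap: 49.2
```

Request:
{"name": "carry_out", "arguments": {"deltas": [[0,3,-33,0],[0,3,-33,0],[0,3,-33,0],[0,3,-33,0]]}}

```text
clock: 21.22
tool_pos: [573.4, 111.9, 154.4]
ee_rot: [1.093, 1.278, -1.095]
ft_force: [-0.7, -0.6, -1.0]
finger_gap: 48.8
```

```bash
python3 -c "
from h import *;from cell import manip
s=manip.get_state()
plan(s,[572.5,115,47],YAW)
W=manip.capture('wrist');cv2.imwrite('pics/w5.png',W['frame'][:,:,::-1])"
```

```text
pos [573.4 111.9 154.4] yawdeg 8.9 F [-0.7 -0.6 -1. ] gap 48.8 q7 -0.07
d [107.4  -0.3  -3.4] turn -0.0027 rows>= 1.7
```

View pics/w5.png

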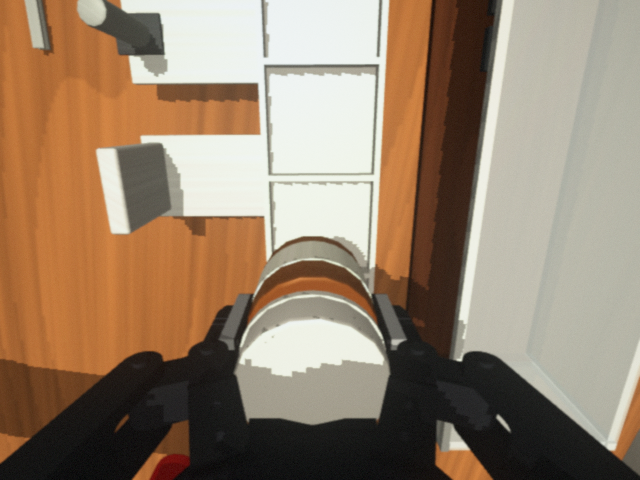

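Request:
{"name": "carry_out", "arguments": {"deltas": [[30,0,-3,0],[65,0,-3,0],[90,0,-3,0],[102,0,-3,0],[106,0,-3,0],[107,0,-3,0],[107,0,-3,0]]}}

```text
clock: 22.15
tool_pos: [573.7, 117.1, 48.6]
ee_rot: [1.093, 1.279, -1.091]
ft_force: [-0.2, -0.4, -0.9]
finger_gap: 49.0
```

Request:
{"name": "carry_out", "arguments": {"deltas": [[1,0,0,0],[2,0,0,0],[2,0,0,0]]}}

```text
clock: 22.52
tool_pos: [573.0, 117.1, 45.9]
ee_rot: [1.092, 1.28, -1.092]
ft_force: [0.0, 0.3, -1.7]
finger_gap: 48.8
```

Request:
{"name": "carry_out", "arguments": {"deltas": [[1,0,0,0],[2,0,0,0],[2,0,0,0]]}}

```text
clock: 22.9
tool_pos: [574.1, 117.3, 45.5]
ee_rot: [1.094, 1.278, -1.09]
ft_force: [-1.6, 0.5, 11.8]
finger_gap: 48.7
```

Request:
{"name": "carry_out", "arguments": {"deltas": [[0,0,0,0],[0,0,0,0],[-20,0,0,0],[-60,0,0,0],[-100,0,0,0],[-110,0,0,0]], "gripper": 72}}

```text
clock: 23.65
tool_pos: [574.9, 117.3, 157.5]
ee_rot: [1.096, 1.276, -1.088]
ft_force: [0.3, -0.8, -0.9]
finger_gap: 72.1
```

Request:
{"name": "carry_out", "arguments": {"deltas": [[0,0,0,0],[0,0,0,0],[0,0,0,0],[0,0,0,0],[0,0,0,0]], "gripper": 0}}

```text
clock: 24.28
tool_pos: [572.8, 117.0, 153.4]
ee_rot: [1.092, 1.28, -1.093]
ft_force: [0.4, -0.3, 0.1]
finger_gap: 0.1
```

```bash
python3 -c "
from h import *;from cell import manip
s=manip.get_state()
plan(s,[573.5,116.5,100],YAW)
W=manip.capture('wrist');cv2.imwrite('pics/w6.png',W['frame'][:,:,::-1])"
```

```text
pos [572.8 117.  153.4] yawdeg 9.06 F [ 0.4 -0.3  0.1] gap 0.1 q7 -0.08
d [53.4  0.6  0.5] turn 0.0001 rows>= 0.9
```

View pics/w6.png

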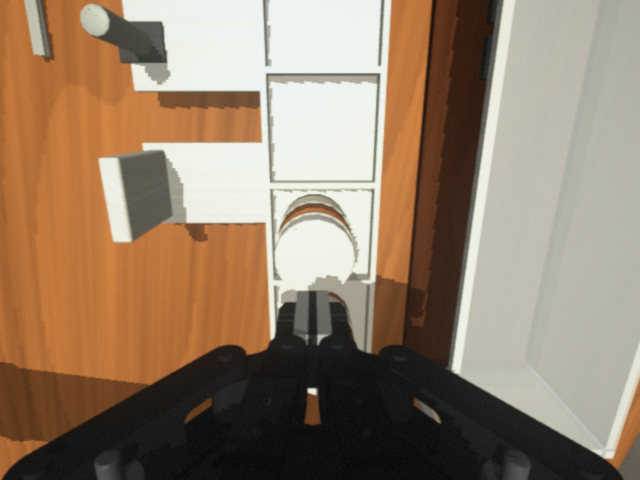

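Request:
{"name": "carry_out", "arguments": {"deltas": [[20,0,0,0],[40,0,0,0],[47,0,0,0],[51,0,0,0],[54,0,0,0],[57,0,0,0],[60,0,0,0],[62,0,0,0]]}}

```text
clock: 25.32
tool_pos: [573.8, 117.1, 93.4]
ee_rot: [1.093, 1.279, -1.091]
ft_force: [-2.4, -1.6, 21.2]
finger_gap: 0.1
```

Request:
{"name": "carry_out", "arguments": {"deltas": [[1,0,0,0],[2,0,0,0],[3,0,0,0],[3,0,0,0]]}}

```text
clock: 25.82
tool_pos: [577.2, 117.6, 93.4]
ee_rot: [1.098, 1.273, -1.085]
ft_force: [-1.0, -0.2, 23.9]
finger_gap: 0.2
```

Home at 93.4 mm with about 24 N. Now jar C.

Request:
{"name": "carry_out", "arguments": {"deltas": [[-4,0,0,0],[-10,0,0,0],[-40,0,0,0],[-90,0,0,0],[-90,0,0,0]]}}

```text
clock: 26.45
tool_pos: [575.6, 117.4, 182.4]
ee_rot: [1.097, 1.275, -1.086]
ft_force: [-0.6, -0.8, -0.2]
finger_gap: 0.3
```

```bash
python3 look.py f; python3 -c "
from h import *;from cell import manip
s=manip.get_state()
plan(s,[466.7,-341.5,155],YAW)"
```

```text
T [449 136  50  55 324] [472.1 163.8] [ 700.  -350.9   77. ]
T [383 145  36  34 847] [400.3 161.8] [ 710.4 -185.    77. ]
T [168 151  17  51 578] [176.4 174.5] [696.9 345.2  77. ]
T [269 202  23  30 310] [277.5 214.8] [592.2 104.8  77. ]
T [464 254  21  21 352] [474.3 264. ] [ 466.1 -340.3   77. ]
S [294 180  66  65 796] [322.2 203.5] [546.8 123.6  77. ]
S [278 189  28  17 294] [290.9 197.8] [475.6 171.1  77. ]
S [294 209  26  18 296] [305.5 217.7] [488.3  70.5  77. ]
S [422 277  39  26 668] [440.7 289.2] [ 690.5 -261.3   77. ]
S [339 329  26  19 371] [351.5 337.7] [ 467.3 -342.3   77. ]
S [436 334  82  38 325] [479.8 350.8] [ 682.3 -434.9   77. ]
pos [572.2 116.9 178.2] yawdeg 9.06 F [ 0.2  0.1 -0. ] gap 0.4 q7 -0.08
d [  23.5 -176.4  436.1] turn 0.0001 rows>= 7.5
```

View pics/fT.png

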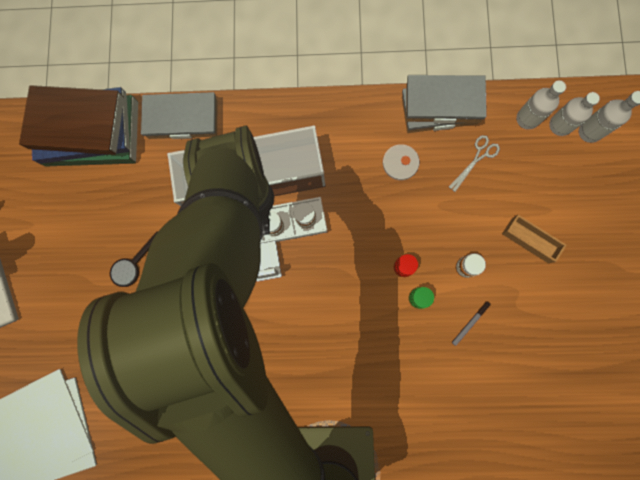

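Request:
{"name": "carry_out", "arguments": {"deltas": [[0,-20,50,0],[0,-42,105,0],[0,-64,160,0],[0,-87,215,0],[0,-110,272,0],[0,-132,328,0],[5,-155,384,0],[15,-176,436,0]], "gripper": 75}}

```text
clock: 27.6
tool_pos: [466.5, -343.0, 162.4]
ee_rot: [1.093, 1.282, -1.093]
ft_force: [1.0, 0.1, 0.7]
finger_gap: 74.6
```

Request:
{"name": "carry_out", "arguments": {"deltas": [[0,0,0,0],[0,0,0,0],[0,0,0,0]]}}

```text
clock: 27.98
tool_pos: [468.6, -338.9, 163.4]
ee_rot: [1.091, 1.283, -1.089]
ft_force: [0.3, 0.9, 0.5]
finger_gap: 74.9
```

```bash
python3 look.py g; python3 -c "
from h import *;from cell import manip
s=manip.get_state()
plan(s,[466.7,-341.5,19],YAW)"
```

```text
T [384 145  34  33 786] [400.1 161.3] [ 711.7 -184.6   77. ]
T [465 254  20  20 324] [474.4 263.8] [ 466.5 -340.7   77. ]
S [422 277  39  26 690] [440.7 289.5] [ 690.2 -262.3   77. ]
S [339 329  26  19 375] [351.5 337.8] [ 467.2 -342.5   77. ]
S [436 334  83  38 391] [480.4 351. ] [ 683.1 -435.8   77. ]
pos [ 468.5 -339.8  163.9] yawdeg 9.2 F [ 0.5 -0.2 -0.7] gap 75.0 q7 0.65
d [144.9  -2.1   1.4] turn 0.0025 rows>= 2.3
```

View pics/gW.png

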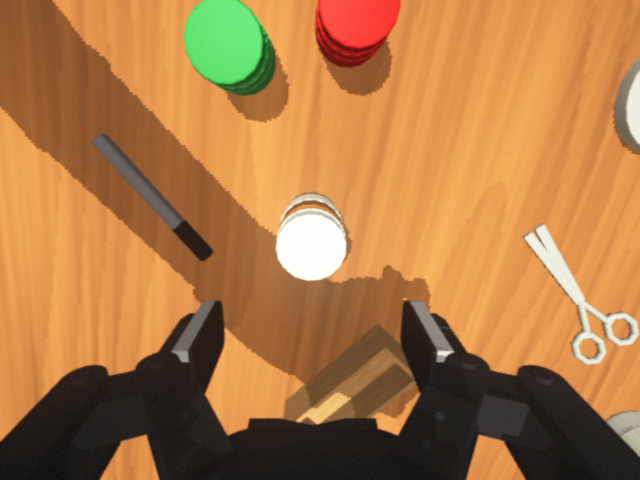

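Request:
{"name": "carry_out", "arguments": {"deltas": [[30,-2,1,0],[70,-2,1,0],[110,-2,1,0],[136,-2,1,0],[145,-2,1,0],[145,-2,1,0]]}}

```text
clock: 28.88
tool_pos: [466.3, -342.2, 18.9]
ee_rot: [1.092, 1.28, -1.091]
ft_force: [-0.5, -0.4, 0.1]
finger_gap: 74.9
```

Request:
{"name": "carry_out", "arguments": {"deltas": [[0,0,0,0],[0,0,0,0],[0,0,0,0],[0,0,0,0]], "gripper": 30}}

```text
clock: 29.38
tool_pos: [467.1, -343.0, 20.3]
ee_rot: [1.092, 1.277, -1.091]
ft_force: [0.2, 1.4, 6.3]
finger_gap: 48.9
```

Request:
{"name": "carry_out", "arguments": {"deltas": [[-15,0,0,0],[-50,0,0,0],[-90,0,0,0],[-135,0,0,0],[-135,0,0,0]]}}

```text
clock: 30.0
tool_pos: [468.0, -344.1, 158.0]
ee_rot: [1.092, 1.271, -1.09]
ft_force: [0.3, 0.3, -3.3]
finger_gap: 48.7
```

```bash
python3 look.py i; python3 -c "
from h import *;from cell import manip
s=manip.get_state()
plan(s,[560.5,190,155],YAW)"
```

```text
T [384 145  34  33 783] [400.1 161.3] [ 711.7 -184.6   77. ]
S [422 277  39  26 688] [440.7 289.5] [ 690.2 -262.2   77. ]
S [436 334  83  38 393] [480.4 351. ] [ 683.1 -435.7   77. ]
pos [ 465.1 -342.1  153.4] yawdeg 9.05 F [ 0.1 -0.2 -1.7] gap 48.9 q7 0.65
d [  -1.3  177.9 -510.4] turn 0.0 rows>= 8.6
```

View pics/iW.png

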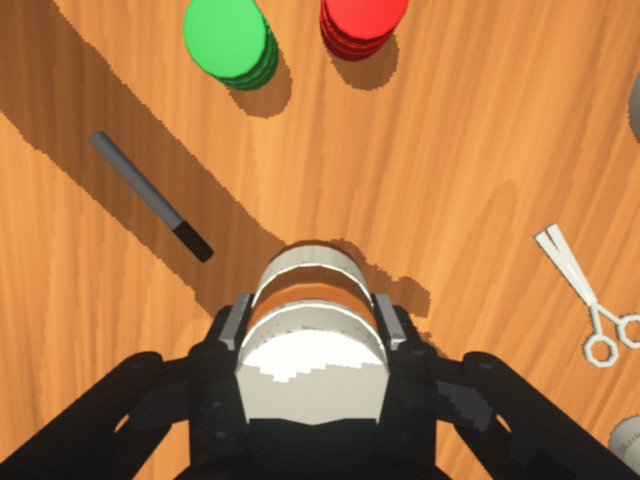

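View pics/iS.png

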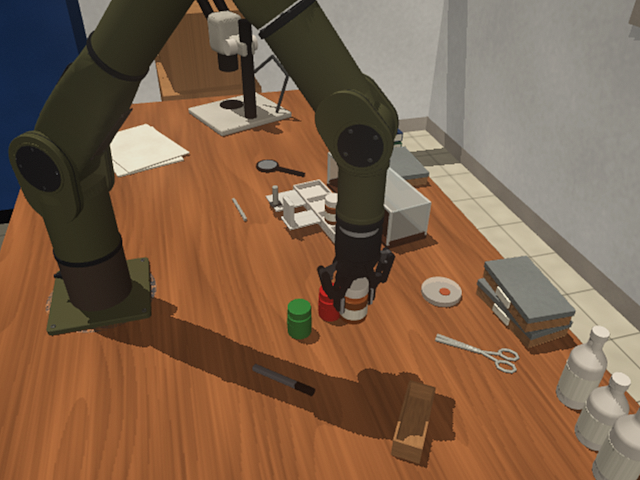

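Jar C is held, and the path at z≈155 mm is clear. I'm carrying it to the +38 mm compartment.

Request:
{"name": "carry_out", "arguments": {"deltas": [[0,18,-50,0],[-3,38,-108,0],[-5,58,-166,0],[-5,78,-224,0],[-5,98,-282,0],[-5,118,-340,0],[-5,138,-398,0],[-3,158,-452,0]]}}

```text
clock: 31.15
tool_pos: [549.9, 130.8, 155.4]
ee_rot: [1.09, 1.282, -1.094]
ft_force: [1.0, -1.2, -1.6]
finger_gap: 49.1
```

Request:
{"name": "carry_out", "arguments": {"deltas": [[0,20,-56,0],[0,20,-56,0],[0,20,-56,0],[0,20,-56,0],[0,20,-56,0]]}}

```text
clock: 31.78
tool_pos: [561.8, 185.5, 156.7]
ee_rot: [1.093, 1.279, -1.095]
ft_force: [0.5, -0.9, -1.8]
finger_gap: 48.8
```

```bash
python3 -c "
from h import *;from cell import manip
s=manip.get_state()
plan(s,[560.5,190.5,47],YAW)
W=manip.capture('wrist');cv2.imwrite('pics/w7.png',W['frame'][:,:,::-1])"
```

```text
pos [561.8 185.5 156.7] yawdeg 8.92 F [ 0.5 -0.9 -1.8] gap 48.8 q7 -0.16
d [109.7  -0.4  -5.2] turn -0.0023 rows>= 1.8
```

View pics/w7.png

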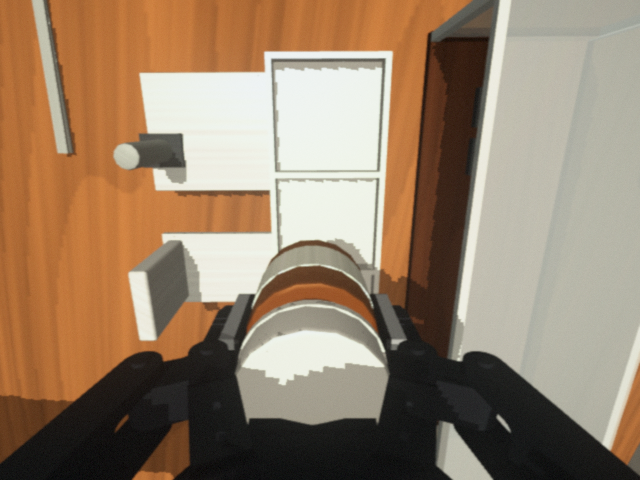

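Request:
{"name": "carry_out", "arguments": {"deltas": [[30,0,-4,0],[65,0,-4,0],[92,0,-4,0],[104,0,-4,0],[109,0,-4,0],[110,0,-4,0],[110,0,-4,0]]}}

```text
clock: 32.7
tool_pos: [561.9, 191.3, 47.7]
ee_rot: [1.093, 1.279, -1.091]
ft_force: [-0.2, -0.4, -1.5]
finger_gap: 49.2
```

Request:
{"name": "carry_out", "arguments": {"deltas": [[1,0,0,0],[2,0,0,0],[3,0,0,0],[3,0,0,0]]}}

```text
clock: 33.2
tool_pos: [561.3, 191.3, 44.3]
ee_rot: [1.092, 1.28, -1.092]
ft_force: [-0.5, 0.1, 4.3]
finger_gap: 49.3
```

Contact at 44.3 mm, as expected (24 + 20.3). Release, then press.

Request:
{"name": "carry_out", "arguments": {"deltas": [[0,0,0,0],[0,0,0,0],[-20,0,0,0],[-60,0,0,0],[-100,0,0,0],[-110,0,0,0]], "gripper": 72}}

```text
clock: 33.95
tool_pos: [563.2, 191.6, 157.8]
ee_rot: [1.096, 1.276, -1.087]
ft_force: [0.2, -0.1, 0.6]
finger_gap: 72.3
```

Request:
{"name": "carry_out", "arguments": {"deltas": [[0,0,0,0],[0,0,0,0],[0,0,0,0],[0,0,0,0],[0,0,0,0]], "gripper": 0}}

```text
clock: 34.58
tool_pos: [561.1, 191.0, 153.4]
ee_rot: [1.092, 1.28, -1.093]
ft_force: [0.6, 0.1, -0.3]
finger_gap: -0.1
```

```bash
python3 -c "
from h import *;from cell import manip
s=manip.get_state()
plan(s,[561.4,191,100],YAW)
W=manip.capture('wrist');cv2.imwrite('pics/w8.png',W['frame'][:,:,::-1])"
```

```text
pos [561.1 191.  153.4] yawdeg 9.05 F [ 0.6  0.1 -0.3] gap -0.1 q7 -0.16
d [53.4  0.3  0. ] turn -0.0 rows>= 0.9
```

View pics/w8.png

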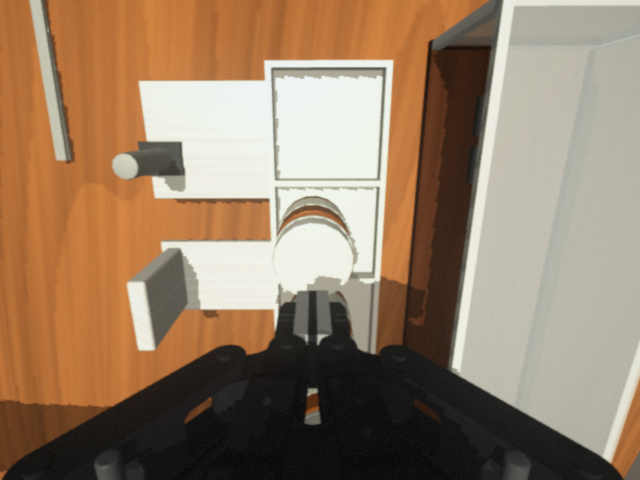

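Request:
{"name": "carry_out", "arguments": {"deltas": [[20,0,0,0],[40,0,0,0],[47,0,0,0],[51,0,0,0],[54,0,0,0],[57,0,0,0],[60,0,0,0],[62,0,0,0]]}}

```text
clock: 35.62
tool_pos: [561.8, 191.2, 93.4]
ee_rot: [1.093, 1.279, -1.091]
ft_force: [-4.6, -1.7, 21.7]
finger_gap: -0.2
```

Request:
{"name": "carry_out", "arguments": {"deltas": [[1,0,0,0],[2,0,0,0],[3,0,0,0],[3,0,0,0]]}}

```text
clock: 36.12
tool_pos: [565.3, 191.7, 93.4]
ee_rot: [1.099, 1.274, -1.085]
ft_force: [-1.0, -1.1, 22.2]
finger_gap: -0.3
```

Request:
{"name": "carry_out", "arguments": {"deltas": [[-4,0,0,0],[-10,0,0,0],[-40,0,0,0],[-80,0,0,0],[-110,0,0,0]]}}

```text
clock: 36.75
tool_pos: [561.4, 191.1, 200.3]
ee_rot: [1.093, 1.279, -1.091]
ft_force: [0.2, -0.2, 0.5]
finger_gap: -0.4
```

```bash
python3 -c "
from h import *;from cell import manip
s=manip.get_state()
plan(s,[420,130.5,150],YAW)
W=manip.capture('wrist');cv2.imwrite('pics/w9.png',W['frame'][:,:,::-1])
W=manip.capture('side');cv2.imwrite('pics/s9.png',cv2.resize(W['frame'][150:270,240:400,::-1],None,fx=4.5,fy=4.5))"
```

```text
pos [561.4 191.1 200.3] yawdeg 9.05 F [ 0.2 -0.2  0.5] gap -0.4 q7 -0.17
d [  50.2 -149.2   37.7] turn 0.0 rows>= 2.6
```

View pics/s9.png

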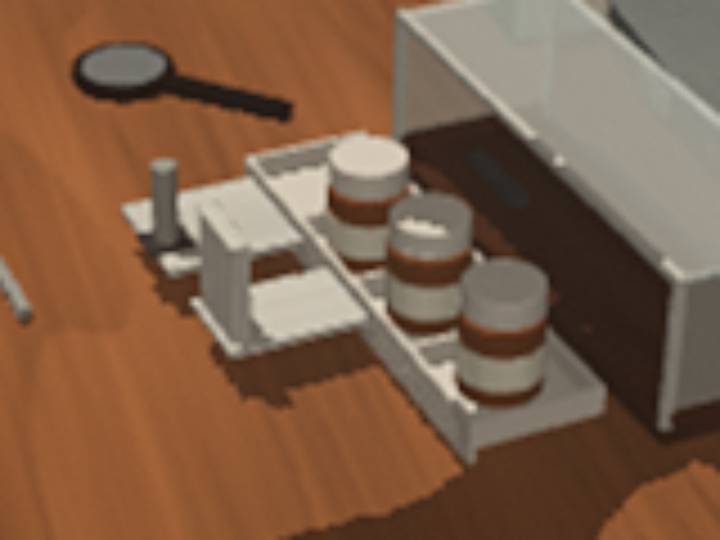

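View pics/w9.png

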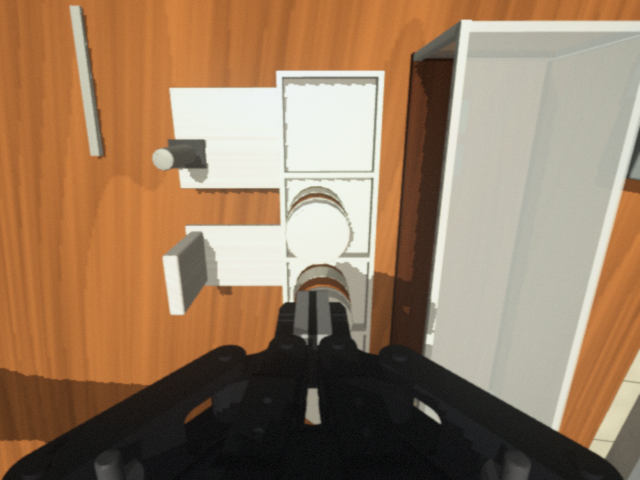

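Request:
{"name": "carry_out", "arguments": {"deltas": [[0,-40,12,0],[0,-80,24,0],[0,-110,34,0],[0,-119,38,0],[0,-119,38,0],[0,-119,38,0]], "gripper": 40}}

```text
clock: 37.6
tool_pos: [451.2, 135.7, 198.8]
ee_rot: [1.093, 1.279, -1.09]
ft_force: [0.2, -0.2, -0.1]
finger_gap: 39.6
```

```bash
python3 -c "
from h import *;from cell import manip
s=manip.get_state()
plan(s,[449,135.4,70],YAW)
W=manip.capture('wrist');cv2.imwrite('pics/w10.png',W['frame'][:,:,::-1])"
```

```text
pos [451.2 135.7 198.8] yawdeg 9.08 F [ 0.2 -0.2 -0.1] gap 39.6 q7 -0.14
d [128.8  -2.5  -0. ] turn 0.0005 rows>= 2.1
```

View pics/w10.png

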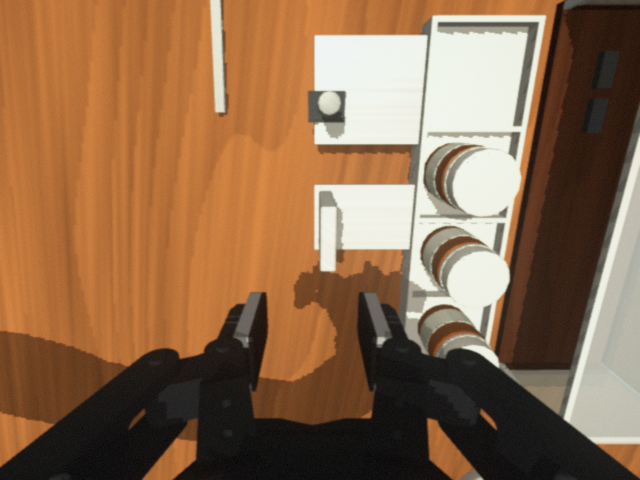

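Request:
{"name": "carry_out", "arguments": {"deltas": [[30,-2,0,0],[70,-2,0,0],[105,-2,0,0],[124,-2,0,0],[128,-2,0,0],[128,-2,0,0]]}}

```text
clock: 38.4
tool_pos: [448.4, 134.9, 70.9]
ee_rot: [1.092, 1.28, -1.091]
ft_force: [0.3, 0.0, 0.6]
finger_gap: 39.9
```

Request:
{"name": "carry_out", "arguments": {"deltas": [[0,0,0,0],[0,0,0,0],[0,0,0,0],[0,0,0,0]], "gripper": 0, "grip_force": 50}}

```text
clock: 38.9
tool_pos: [449.1, 135.0, 72.0]
ee_rot: [1.094, 1.278, -1.089]
ft_force: [1.6, 0.1, 5.9]
finger_gap: 11.3
```

Request:
{"name": "carry_out", "arguments": {"deltas": [[0,3,0,0],[0,8,0,0],[0,15,0,0],[0,23,0,0],[0,32,0,0],[0,41,0,0],[0,48,0,0],[0,52,0,0]]}}

```text
clock: 39.9
tool_pos: [498.3, 142.9, 72.0]
ee_rot: [1.092, 1.281, -1.092]
ft_force: [-1.8, -0.0, 8.6]
finger_gap: 10.9
```

Request:
{"name": "carry_out", "arguments": {"deltas": [[0,4,0,0],[0,12,0,0],[0,21,0,0],[0,30,0,0],[0,39,0,0],[0,47,0,0],[0,52,0,0],[0,54,0,0]]}}

```text
clock: 40.9
tool_pos: [551.7, 151.5, 72.0]
ee_rot: [1.092, 1.281, -1.092]
ft_force: [-2.7, 0.5, 8.1]
finger_gap: 11.1
```

Request:
{"name": "carry_out", "arguments": {"deltas": [[0,5,0,0],[0,12,0,0],[0,19,0,0],[0,26,0,0],[0,32,0,0],[0,36,0,0],[0,39,0,0],[0,39,0,0]]}}

```text
clock: 41.9
tool_pos: [587.4, 157.2, 72.0]
ee_rot: [1.088, 1.285, -1.096]
ft_force: [-6.1, -0.9, 11.9]
finger_gap: 11.1
```

Request:
{"name": "carry_out", "arguments": {"deltas": [[0,2,0,0],[0,3,0,0],[0,3,0,0]]}}

```text
clock: 42.28
tool_pos: [587.3, 157.2, 72.1]
ee_rot: [1.085, 1.288, -1.101]
ft_force: [-12.8, -1.8, 17.5]
finger_gap: 10.8
```

Request:
{"name": "carry_out", "arguments": {"deltas": [[0,-3,0,0],[0,-3,0,0]]}}

```text
clock: 42.52
tool_pos: [587.3, 157.2, 72.1]
ee_rot: [1.089, 1.284, -1.096]
ft_force: [-7.3, 0.0, 12.1]
finger_gap: 10.9
```

Request:
{"name": "carry_out", "arguments": {"deltas": [[0,0,0,0],[0,0,0,0],[-20,0,0,0],[-60,0,0,0],[-100,0,0,0],[-130,0,0,0],[-130,-40,0,0],[-130,-80,0,0]], "gripper": 40}}

```text
clock: 43.52
tool_pos: [511.2, 144.5, 201.1]
ee_rot: [1.093, 1.279, -1.092]
ft_force: [0.4, -0.5, 0.5]
finger_gap: 40.1
```

Request:
{"name": "carry_out", "arguments": {"deltas": [[0,-20,50,0],[0,-30,105,0],[0,-40,160,0],[0,-45,215,0],[0,-45,240,0],[0,-45,240,0]]}}

```text
clock: 44.28
tool_pos: [505.1, -102.0, 200.8]
ee_rot: [1.095, 1.277, -1.096]
ft_force: [0.3, 1.0, 0.3]
finger_gap: 40.0
```

```bash
python3 look.py k; python3 -c "
from h import *
a=cv2.imread('pics/kT.png')[115:250,155:340];b=cv2.imread('pics/kS.png')[140:250,300:440]
cv2.imwrite('pics/k1.png',cv2.resize(a,None,fx=4.2,fy=4.2));cv2.imwrite('pics/k2.png',cv2.resize(b,None,fx=5,fy=5))"
```

```text
T [383 145  36  30 753] [400.4 160.2] [ 714.2 -185.4   77. ]
T [243 190  27  31 649] [255.8 204.9] [617.3 155.6  77. ]
S [339 199  25  16 193] [351.3 208. ] [612.2  83.9  77. ]
S [422 277  39  26 672] [440.6 289.2] [ 690.4 -261.5   77. ]
S [436 334  82  38 345] [480.2 350.9] [ 682.9 -435.5   77. ]
```

View pics/kT.png

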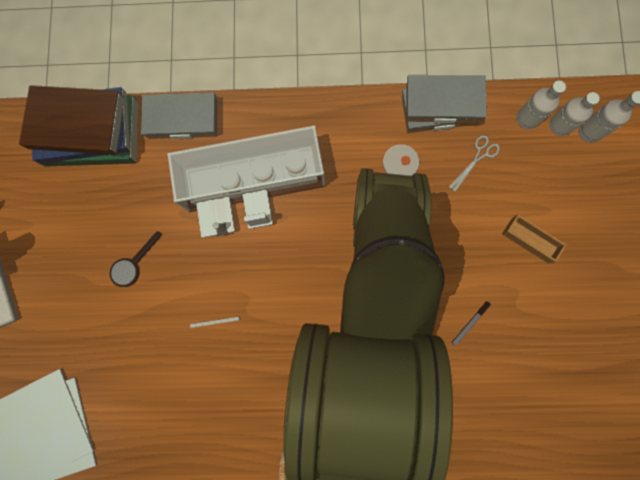

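View pics/k1.png

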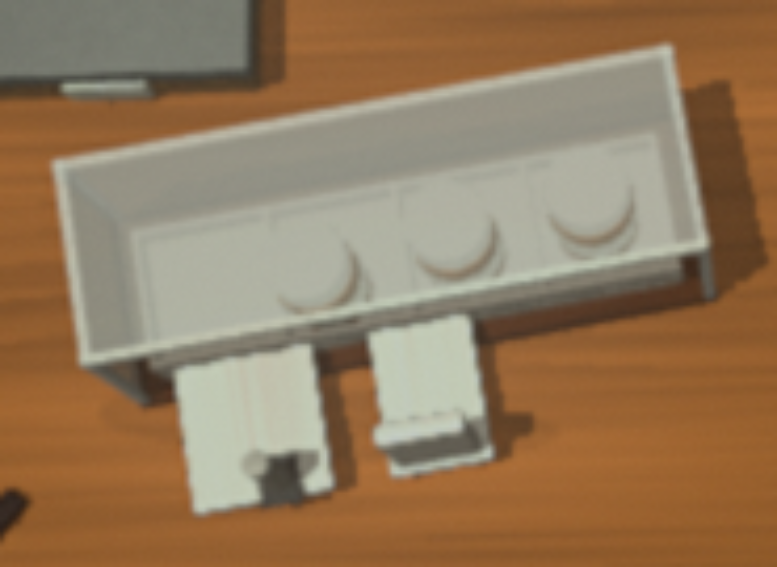

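View pics/k2.png

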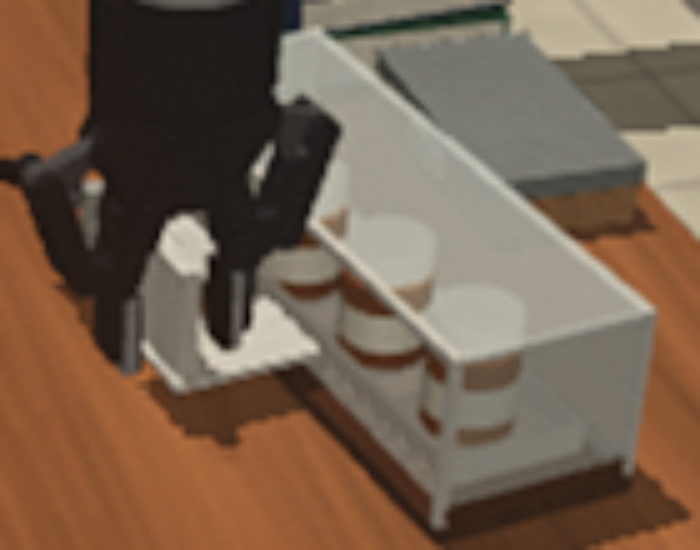

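View pics/kS.png

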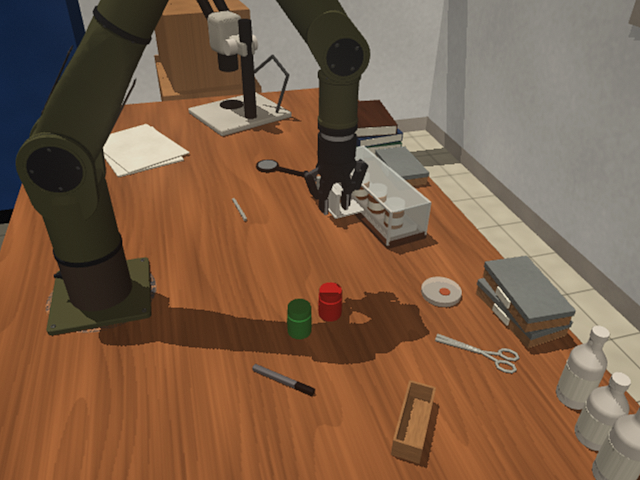

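The tray is shut with three jars inside. The red jar at (330,300), the green jar at (299,318) and the other bench items are where they started.

```bash
python3 -c "
from cell import manip
print(manip.sign_off())"
```

```text
the job is handed in; nothing more can be done
None
```

The three jars that were present are put away and the job is handed in. A fourth jar was not there. It took about 44 s of the 210 s allowed.

- **Tray out:** the catch was already in its freeing position, so I pulled the tray straight out. It moved 140 mm, measured at the gripper, which is the full travel.
- **Jars:** they stand upright in the -116, -38 and +38 mm compartments, one each. The +116 mm compartment is empty.
- **Caps:** I pressed each down with 22–29 N. The tops stopped at 93.2–93.4 mm, where a cap fully home should be at 93.5 mm.
- **Tray shut:** it stopped within about 1 mm of its starting position, with the push force rising against the stop. In the last top view the handle and catch plates are at the same pixels as before I started.
- **Other things:** the last pictures show the red and green look-alikes and the other bench items where they were. The robot ended clear of everything.

The two camera views disagreed by up to about 6 mm on the handle and 2 mm on the jars. The grasps and fits had room for that. No check failed.

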